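# Slide a coin tray onto a ragged pile and square the pile in its corner

### The arm

A 6-joint arm with a two-finger parallel gripper is mounted at the origin on the work surface. World frame = base frame: x ahead of the robot, y to its left, z up, the work surface at z = 0. Lengths are in m, angles in rad, forces in N, time in s.
With the tool pointing down it reaches from about 0.325 to 0.775 m from the base axis. Payload 9.3 kg.
Tool frame: the origin (TCP) lies midway between the tips of the shut fingers; the grasp point (between the pads) lies hold_point_z behind it (hold_point_z is the distance from the TCP to the grasp point, in m); z points along the fingers, y is the line along which they close (so a half turn about z gives the same grasp; the last joint's range is limited). The gripper opens to 85 mm and grips with 20 to 120 N. Pads are 22 mm wide; open, the fingers measure 114 mm over their backs; the gripper's body (76 mm by 85 mm) begins 54 mm behind the grasp point. The pads swing forward as they close: fully open they stand 13 mm farther back than shut.
Start: joints at [-1.353, 0.259, 0.021, 1.334, 0, 1.418], TCP at [0.199, -0.513, 0.231] pointing down, gripper open.
Joint ranges: [-3.04, 3.04], [-0.91, 1.82], [-1.04, 1.36], [-1.92, 1.95], [-1.52, 1.45], [-3.14, 3.14]. Speed limits (rad/s): [2.22, 2.22, 2.79, 3.14, 3.14, 3.14].

### API

Orientations are given as a unit quaternion [x, y, z, w].
In Python, from plant import state, capture, job_done, hold_point_z gives the robot as it stands.
- The arm moves only by the tool step_arm, never from a script. Its argument "moves" is a list of rows, each a list of 3 entries, a list of its own where there are three numbers: the shift along the tool's x, y, z in m, then the turn, a rotation vector about the tool's x, y, z in rad, then the opening, from 0 (shut) to 1 (fully open). A call has 1 to 20 rows; each row is the pose to reach, as a shift and turn from the pose commanded when the call began, along the tool's axes at that moment; what a row does not reach only later rows make up. A row lasts 1/10 s, in which the tool goes at most 50 mm and 8.59 degrees, less where a joint would pass 70% of its speed; a pose out of reach is approached as far as the arm can. A call with a gripper value outside its range is refused whole. The fingers move at their own pace and stop on an object; "squeeze" is the grip in N (left out, the last holds). Time passes only in rows, so rows that repeat a pose let the fingers close. It gives the time, the measured TCP pose, the force, the opening and the grip force at its end, in the units of the state.
- state(): the state, without advancing time (a new reading comes with each control period).
- capture(name): name is "side" or "top" or "wrist"; returns a dict with "color" (480x640x3 uint8, red, green, blue), "fx", "fy", "cx", "cy" (pixels), "position" and "rotation" of the camera in the world. Camera axes: x right, y up, looking along -z (the intrinsics and any distortion apply to the point x, -y, -z); pixel columns grow to the right and rows downward; lengths in m; the calibration is good to about 2 mm. The wrist camera is an equidistant fisheye: a pixel r from the principal point sees the ray r / f radians off the axis. A picture is of the moment at which its call begins. There is no depth.
- job_done(): hands the job in; it is judged then, once.
The state is a dict: "time": time; "qpos": joint angles; "qvel": joint speeds; "joint_efforts": joint torques, N m; "tcp_pos": TCP position; "tool_rot": TCP orientation; "ft_force": force on the tool from outside, world axes, zero at the start; "moment": the same for the moment, N m; "finger_gap": finger opening in m; "grasp_force": force on a finger pad.
Only numpy, scipy, OpenCV 4.12 (cv2) and the standard library are available. Lean on these libraries where they do the work, as an engineer would, in place of code of your own. Each camera call takes 0.05 s, during which the arm holds its last target. There are 200 camera calls.

### The job

Straighten the two ragged coin trays at the stacking station into its corner, between the long fence and the end stop, and slide the third tray off the raised deck onto them, so that all three make one square pile with flush edges, flat and level. Slide the trays, do not lift or tip the third one; ease them up to the fence and the stop rather than ramming them, and leave the other things on the table alone.

Things in the scene. Friction and masses are not known exactly. Their poses are not given: they have to be found in the camera images.
- station: fixed stacking station; origin at table level under the middle of the pile's place; +x to the long fence, +y along the fence from deck to end stop. Fence (aluminium): inner face x = +50 mm, y -372 to +130, 62 mm high. Dark base plate: top z = 6 mm, x -105 to +60, y -100 to +130. A tray touching the fence has its origin at x = 0
- deck_edge (a point): point on the station's raised grey deck (x -160 to +60 mm, y -372 to -152 in the station frame, top z = 49 mm): top of its edge facing the pile, at station x = 0, y = -152. Between edge and squared pile an open gap of 60 to 74 mm: a tray whose middle passes the edge before its front is on the pile tips in
- stop_foot (a point): point on the base plate at station x = 0, y = +85 mm, NOT on the stop. The end stop, a fixed aluminium block (x -55 to +45, top z = 64 mm), has its inner face, square to the fence, within 7 mm of here either way, set anew each time and not reported: feel for it by pushing. A tray touching it has its origin at station y -7 to +7 mm
- tray_a: lowest tray, on the base plate, out of square: grey plastic coin tray, flat, rigid, 100 mm (x) by 170 (y) by 20 high, flat underside, floor 12 mm thick, 8 mm high rim and lengthwise ribs that carry the tray above; origin at the centre of its underside. All trays alike, 0.15 to 0.31 kg; smooth, 0.3 to 1.2 N to push one, 1 to 2.5 N a pair, more if pressed down
- tray_b: second tray, the same, lying on tray_a and out of square with it
- tray_c: third tray, the same, lying askew on the raised deck; when it has slid off the deck it drops 3 mm onto tray_b
- coin_roll: bystander: upright paper coin roll, 28 mm across, 55 mm high, standing on the deck's corner away from the fence; origin at its foot
- roll_2: bystander: upright coin roll, 28 mm across, 60 mm high; origin at its foot
- roll_3: bystander: upright coin roll, 28 mm across, 50 mm high; origin at its foot
- calculator: bystander: desk calculator 140 x 80 x 15 mm lying flat; origin under its centre
- can: bystander: closed collecting can, 90 mm across, 150 mm high; origin at its foot
- mug: bystander: white mug, 84 mm across, 95 mm high; origin at its foot
- stapler: bystander: stapler 130 x 35 x 40 mm; origin under its centre
Things that resemble listed ones, but are neither listed nor needed, are in the scene too. Leave any turquoise look-alike of the tray_b alone.

How it is judged:
By the outcome, as a careful person would: the job done as asked, in the order asked, and still so for the second after the job is handed in, with the robot touching nothing.
It also fails if it takes over 67 s, if anything falls off the work surface, if the arm or the gripper's body presses on something with over 40 N, if the wrist force passes 120 N, or if a joint passes its speed limit or range.

## Working session

There is one attempt and no reset: what is moved stays moved. The work goes in short steps, Python scripts to look and compute and a tool call to move; the robot and the scene stay as the last step left them, time stands still between calls to the robot, and variables do not carry over. Pictures are saved under pics/ and viewed, at most 10 in all, crops included, and the job is handed in when it is done.

Besides the shell and the picture viewer there is one more tool, called after "Call:" as name([rows], argument=value, ...), one row to a line, values as JSON. step_arm: Moves the arm, as the interface text tells. Its arguments: {"type":"object","properties":{"moves":{"type":"array","items":{"type":"array"}},"squeeze":{"type":"number"}},"required":["moves"]}

```bash
ls; mkdir -p pics
python3 - <<'E'
from plant import state,capture,hold_point_z
import cv2
print(hold_point_z,state())
for n in("top","side"):
    c=capture(n);cv2.imwrite(f"pics/{n}0.png",c["color"][:,:,::-1]);print(n,{k:v for k,v in c.items() if k!="color"})
E
```

```text
pics
0.0187 {'time': 0.0, 'qpos': array([-1.35259343e+00,  2.59163497e-01,  2.07649607e-02,  1.33369189e+00,
        6.11385261e-06,  1.41821414e+00]), 'qvel': array([ 0.00027888,  0.00118872, -0.0005954 ,  0.00061948, -0.00028607,
       -0.0003345 ]), 'joint_efforts': array([ 9.38405465e-04, -5.55638409e+01,  3.44534397e+01,  1.34195064e-02,
       -3.41370278e-04,  7.10531282e-06]), 'tcp_pos': array([ 0.19923649, -0.51234628,  0.23068301]), 'tool_rot': array([ 9.82863763e-01,  1.84332321e-01, -1.81708339e-05, -6.46801532e-04]), 'ft_force': array([-0.29088731, -0.1363128 , -0.19535722]), 'moment': array([ 0.03342739, -0.07375482,  0.00018645]), 'grasp_force': 0.0, 'finger_gap': 0.08549915084197023}
top {'fx': 441.4956118475395, 'fy': 441.4956118475395, 'cx': 332.74013449571925, 'cy': 241.29906441015964, 'position': array([0.49700098, 0.03151531, 0.97700116]), 'rotation': array([-0.0195689 ,  0.02666857,  0.7146988 , -0.69864975])}
side {'fx': 522.283655697456, 'fy': 522.283655697456, 'cx': 331.5910092168623, 'cy': 234.38100018195965, 'position': array([0.46454498, 1.05942521, 0.80943288]), 'rotation': array([-0.02050327,  0.46587102,  0.88446089, -0.01651494])}
```

View pics/top0.png

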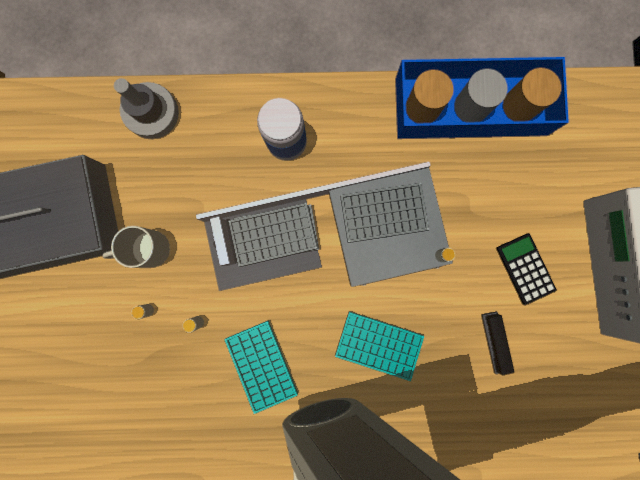

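View pics/side0.png

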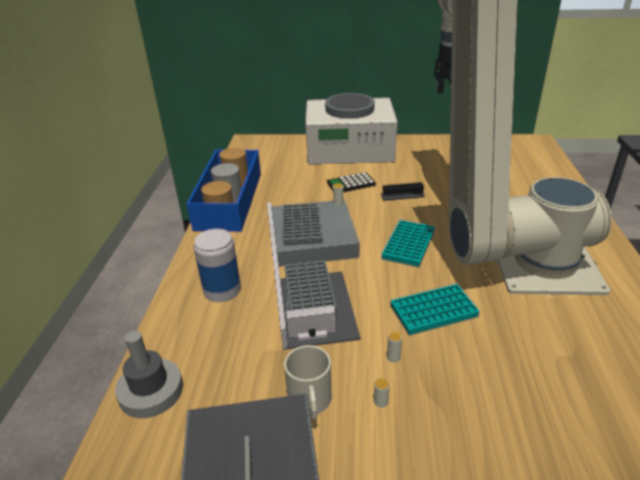

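The top view shows the fence running (198,216)–(430,165). The end stop is at about (218,240), the pile at (272,235), the grey deck at (390,225) with tray_c at (385,212), and coin_roll at (448,256). The turquoise trays at (262,365) and (380,345) are decoys. The other look-alikes are roll_2 and roll_3 at (142,311) and (192,324). The targets are the grey trays beside the fence, which I'll check in one close crop.

```bash
cat > h.py <<'E'
import numpy as np,cv2
from scipy.spatial.transform import Rotation as R
from plant import state,capture
def Rm(c):
    q=np.array(c["rotation"]); return q if q.shape==(3,3) else R.from_quat(q).as_matrix()
def ray(c,u,v,z):
    d=Rm(c)@np.array([(u-c["cx"])/c["fx"],-(v-c["cy"])/c["fy"],-1.]); p=np.array(c["position"])
    return p+d*(z-p[2])/d[2]
def proj(c,P):
    q=Rm(c).T@(np.array(P)-c["position"]); return c["cx"]+c["fx"]*q[0]/-q[2], c["cy"]-c["fy"]*q[1]/-q[2]
E
python3 - <<'E'
from h import *
c=capture("top");im=c["color"][:,:,::-1]
cr=cv2.resize(im[155:297,192:460],None,fx=2.95,fy=2.95,interpolation=cv2.INTER_CUBIC)
cr=cv2.convertScaleAbs(cr,alpha=1.3,beta=20)
cv2.imwrite("pics/crop1.png",cr);print(cr.shape)
E
```

```text
(419, 791, 3)
```

View pics/crop1.png

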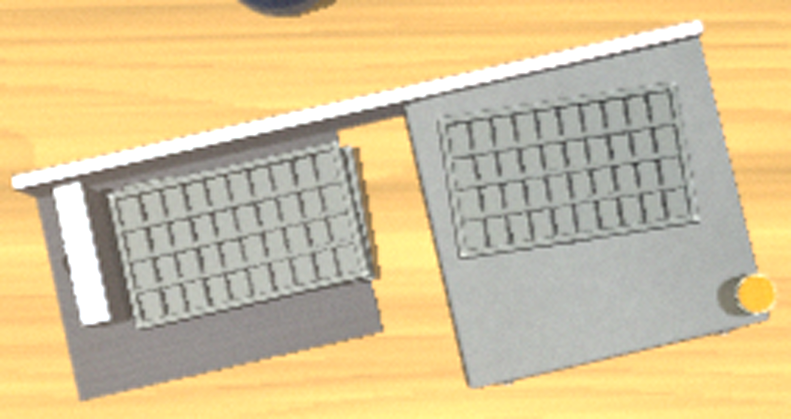

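Run:
```python
from h import *
from scipy.optimize import least_squares
c=capture("top")
P=lambda u,v,z:ray(c,u/2.95+192-.3,v/2.95+155-.3,z)[:2]
S=[((80,400),.006,(-105,130)),((381,332),.006,(-105,-100)),((470,386),.049,(-160,-152)),((768,317),.049,(-160,-372)),((405,103),.049,(50,-152)),((703,33),.062,(50,-372)),((18,188),.062,(50,130))]
W=np.array([P(*a,z) for a,z,_ in S]);L=np.array([s for *_,s in S])/1e3
f=lambda p:(np.c_[np.cos(p[2])*L[:,0]-np.sin(p[2])*L[:,1]+p[0],np.sin(p[2])*L[:,0]+np.cos(p[2])*L[:,1]+p[1]]-W).ravel()
r=least_squares(f,[.55,.1,0]);p=r.x;print(p,(r.fun.reshape(-1,2)*1e3).round(1))
np.save("st.npy",p)
inv=lambda w:(np.array([[np.cos(p[2]),np.sin(p[2])],[-np.sin(p[2]),np.cos(p[2])]])@(w-p[:2]))*1e3
for n,z,q in(("b",.046,[(107,190),(338,142),(370,272),(137,328)]),("c",.069,[(438,118),(674,84),(700,220),(462,258)]),("a",.026,[(357,148),(378,277)]),("roll",.104,[(755,293)]),("stop",.064,[(80,182),(108,322)])):
    s=np.array([inv(P(*a,z)) for a in q]);print(n,s.round(1).tolist(),s.mean(0).round(1))
    if n in "bc":print("yaw",np.degrees(np.arctan2(*-(s[0]-s[1]+s[3]-s[2])*[-1,1][::1])*1).round(1),np.linalg.norm(np.diff(s,axis=0),axis=1))
for x,y in((0,0),(0,-152),(-60,-372),(50,130),(0,-300)):
    R2=np.array([[np.cos(p[2]),-np.sin(p[2])],[np.sin(p[2]),np.cos(p[2])]]);w=R2@(np.array([x,y])/1e3)+p[:2];print(x,y,w,np.hypot(*w))
```

```text
[0.5881461  0.1664271  0.20392151] [[ 0.1  0.3]
 [ 1.6 -1.2]
 [-1.8 -0.2]
 [-1.3 -1.7]
 [ 0.1  0.8]
 [ 1.2 -1. ]
 [ 0.1  3. ]]
b [[36.6, 69.6], [33.4, -99.5], [-63.2, -101.0], [-64.8, 69.6]] [-14.5 -15.3]
yaw 179.7 [169.09357252  96.56771745 170.60466073]
c [[30.6, -172.1], [16.9, -340.1], [-80.8, -335.0], [-69.4, -166.2]] [ -25.7 -253.3]
yaw 175.7 [168.48944723  97.88415651 169.1878326 ]
a [[29.2, -111.8], [-66.9, -105.6]] [ -18.9 -108.7]
roll [[-138.3, -350.8]] [-138.3 -350.8]
stop [[43.4, 83.3], [-57.2, 84.8]] [-6.9 84.1]
0 0 [0.5881461 0.1664271] 0.6112395682182235
0 -152 [0.61892779 0.01757655] 0.6191773098804655
-60 -372 [ 0.60472344 -0.21001571] 0.6401539162095515
50 130 [0.61078365 0.30385905] 0.6821927783877628
0 -300 [ 0.64889943 -0.12735689] 0.6612792550359363
```

```bash
cat >> h.py <<'E'
p=np.load("st.npy")
def goal(x,y,z,yaw):
    "station mm x,y; world z mm; yaw of tool x in station deg -> shift mm (tool), turn rad about tool z"
    s=state();T=R.from_quat(s["tool_rot"]);t=R.from_euler("z",p[2]).apply([x/1e3,y/1e3,0])+[p[0],p[1],0];t[2]=z/1e3
    ax=T.apply([1,0,0]);cur=np.arctan2(ax[1],ax[0]);d=(np.radians(yaw)+p[2]-cur)%(2*np.pi)
    if d>np.pi:d-=2*np.pi
    print("shift",(T.inv().apply(t-s["tcp_pos"])*1e3).round(1),"turn z",round(-d,3),"tilt",R.from_quat(s["tool_rot"]).apply([0,0,1]).round(4))
def where():
    s=state();t=R.from_euler("z",-p[2]);print("t",round(s["time"],2),"station",(t.apply(s["tcp_pos"]-[p[0],p[1],0])*1e3).round(1),"F",t.apply(s["ft_force"]).round(2),"gap",round(s["finger_gap"],4),"q",s["qpos"].round(2))
E
python3 -c "
from h import *
where();goal(-97,-18,150,180)"
```

```text
t 0.2 station [-518.3 -586.1  230.9] F [-0.8   0.15 -0.06] gap 0.0854 q [-1.35  0.26  0.02  1.33  0.    1.42]
shift [ 509.8 -490.1   81.4] turn z -2.975 tilt [-2.e-04  8.e-04 -1.e+00]
```

Call:
step_arm([
  [[0.51,-0.49,0.02],[0,0,-2.975],0.4],
  [[0.51,-0.49,0.02],[0,0,-2.975],0.4],
  [[0.51,-0.49,0.02],[0,0,-2.975],0.4],
  [[0.51,-0.49,0.02],[0,0,-2.975],0.4],
  [[0.51,-0.49,0.02],[0,0,-2.975],0.4],
  [[0.51,-0.49,0.02],[0,0,-2.975],0.4],
  [[0.51,-0.49,0.02],[0,0,-2.975],0.4],
  [[0.51,-0.49,0.02],[0,0,-2.975],0.4],
  [[0.51,-0.49,0.02],[0,0,-2.975],0.4],
  [[0.51,-0.49,0.02],[0,0,-2.975],0.4],
  [[0.51,-0.49,0.02],[0,0,-2.975],0.4],
  [[0.51,-0.49,0.02],[0,0,-2.975],0.4],
  [[0.51,-0.49,0.02],[0,0,-2.975],0.4],
  [[0.51,-0.49,0.02],[0,0,-2.975],0.4],
  [[0.51,-0.49,0.02],[0,0,-2.975],0.4],
  [[0.51,-0.49,0.02],[0,0,-2.975],0.4],
  [[0.51,-0.49,0.06],[0,0,-2.975],0.4],
  [[0.51,-0.49,0.08],[0,0,-2.975],0.4],
  [[0.51,-0.49,0.08],[0,0,-2.975],0.4],
  [[0.51,-0.49,0.08],[0,0,-2.975],0.4],
])

```text
time: 2.2
tcp_pos: [0.4965, 0.1289, 0.1503]
tool_rot: [-0.105, 0.994, 0.0, -0.001]
ft_force: [-0.9, -0.7, -0.3]
finger_gap: 0.0342
grasp_force: 0.0
```

```bash
python3 -c "
from h import *
where();goal(-97,-18,9,180)"
```

```text
t 2.2 station [-97.3 -18.2 150.3] F [-0.99 -0.51 -0.28] gap 0.0342 q [ 0.09  0.24 -0.22  1.12 -0.   -0.12]
shift [ -0.6   0.2 141.3] turn z 0.006 tilt [-2.e-03 -2.e-04 -1.e+00]
```

Call:
step_arm([
  [[0,0,0.04],[0,0,0.006],0.4],
  [[0,0,0.08],[0,0,0.006],0.4],
  [[0,0,0.11],[0,0,0.006],0.4],
  [[0,0,0.13],[0,0,0.006],0.4],
  [[0,0,0.14],[0,0,0.006],0.4],
  [[0,0,0.141],[0,0,0.006],0.4],
  [[0,0,0.141],[0,0,0.006],0.4],
  [[-0.003,0,0.141],[0,0,0.006],0.4],
  [[-0.006,0,0.141],[0,0,0.006],0.4],
  [[-0.009,0,0.141],[0,0,0.006],0.4],
  [[-0.012,0,0.141],[0,0,0.006],0.4],
  [[-0.014,0,0.141],[0,0,0.006],0.4],
  [[-0.016,0,0.141],[0,0,0.006],0.4],
  [[-0.018,0,0.141],[0,0,0.006],0.4],
  [[-0.02,0,0.141],[0,0,0.006],0.4],
  [[-0.022,0,0.141],[0,0,0.006],0.4],
  [[-0.024,0,0.141],[0,0,0.006],0.4],
  [[-0.026,0,0.141],[0,0,0.006],0.4],
])

```text
time: 4.0
tcp_pos: [0.5224, 0.1341, 0.0102]
tool_rot: [-0.099, 0.995, -0.0, -0.0]
ft_force: [-1.5, -0.9, 0.2]
finger_gap: 0.0345
grasp_force: 0.6
```

```bash
python3 -c "
from h import *
where()"
```

```text
t 4.0 station [-70.9 -18.3  10.2] F [-1.62 -0.59  0.19] gap 0.0345 q [ 0.1   0.4  -0.38  0.79 -0.   -0.1 ]
```

Call:
step_arm([
  [[-0.001,0,0],[0,0,-0.003],0.4],
  [[-0.002,0,0],[0,0,-0.003],0.4],
  [[-0.003,0,0],[0,0,-0.003],0.4],
  [[-0.004,0,0],[0,0,-0.003],0.4],
  [[-0.005,0,0],[0,0,-0.003],0.4],
  [[-0.006,0,0],[0,0,-0.003],0.4],
  [[-0.007,0,0],[0,0,-0.003],0.4],
])

```text
time: 4.7
tcp_pos: [0.5294, 0.1355, 0.0103]
tool_rot: [-0.1, 0.995, -0.0, -0.0]
ft_force: [-0.8, -1.5, -0.7]
finger_gap: 0.0342
grasp_force: 0.8
```

Run:
```python
from h import *
where()
c=capture("top");cv2.imwrite("pics/top1.png",cv2.resize(c["color"][155:297,192:460,::-1],None,fx=2.95,fy=2.95,interpolation=cv2.INTER_CUBIC))
```

```text
t 4.7 station [-63.8 -18.4  10.3] F [-1.05 -1.33 -0.73] gap 0.0342 q [ 0.1   0.41 -0.36  0.8  -0.   -0.1 ]
```

View pics/top1.png

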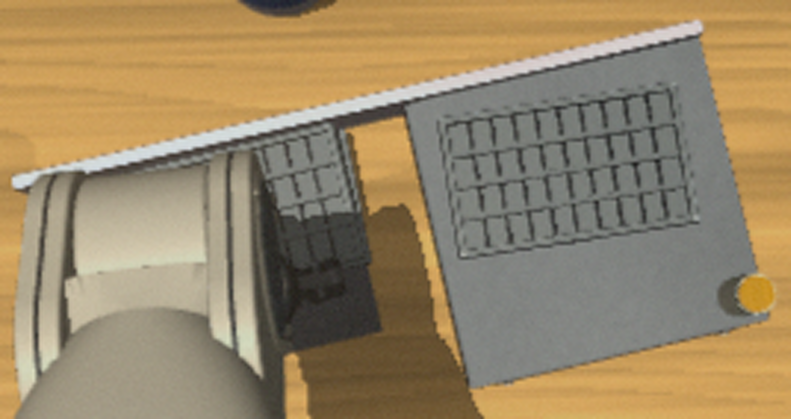

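The pile has moved up close to the fence (its edge is at about (290,135) in the crop), and the arm hides the rest. I'll continue by feel.

Call:
step_arm([
  [[-0.001,0,0],[0,0,0],0.4],
  [[-0.002,0,0],[0,0,0],0.4],
  [[-0.0025,0,0],[0,0,0],0.4],
])

```text
time: 5.05
tcp_pos: [0.5315, 0.136, 0.0102]
tool_rot: [-0.1, 0.995, -0.0, -0.0]
ft_force: [-4.7, -1.4, 2.8]
finger_gap: 0.0342
grasp_force: 2.4
```

```bash
python3 -c "
from h import *
where()"
```

```text
t 5.05 station [-61.6 -18.4  10.2] F [-4.85 -0.47  2.8 ] gap 0.0342 q [ 0.1   0.42 -0.35  0.8  -0.   -0.1 ]
```

Call:
step_arm([
  [[-0.0005,0,0],[0,0,0],0.4],
  [[-0.001,0,0],[0,0,0],0.4],
])

```text
time: 5.25
tcp_pos: [0.5316, 0.136, 0.0101]
tool_rot: [-0.101, 0.995, -0.0, -0.001]
ft_force: [-9.2, -2.3, 4.6]
finger_gap: 0.0343
grasp_force: 4.4
```

```bash
python3 -c "
from h import *
where()"
```

```text
t 5.25 station [-61.6 -18.3  10.1] F [-9.53 -0.42  4.57] gap 0.0343 q [ 0.1   0.42 -0.35  0.8  -0.   -0.1 ]
```

```bash
python3 -c "
from h import *
goal(-80,-18,10,180);goal(0,-132,120,90)"
```

```text
shift [18.4  0.3  0.1] turn z -0.003 tilt [-2.4e-03 -5.0e-04 -1.0e+00]
shift [ -61.6 -113.5 -110.1] turn z 1.568 tilt [-2.4e-03 -5.0e-04 -1.0e+00]
```

Call:
step_arm([
  [[0.003,0,0],[0,0,0],0.4],
  [[0.015,0,0],[0,0,0],0.4],
  [[0.018,0,-0.04],[0,0,0.15],0.4],
  [[0.018,0,-0.08],[0,0,0.3],0.4],
  [[0.01,-0.02,-0.11],[0,0,0.45],0.4],
  [[-0.01,-0.05,-0.11],[0,0,0.6],0.4],
  [[-0.03,-0.08,-0.11],[0,0,0.75],0.4],
  [[-0.062,-0.113,-0.11],[0,0,0.9],0.4],
  [[-0.062,-0.113,-0.11],[0,0,1.05],0.4],
  [[-0.062,-0.113,-0.11],[0,0,1.2],0.4],
  [[-0.062,-0.113,-0.11],[0,0,1.35],0.4],
  [[-0.062,-0.113,-0.11],[0,0,1.5],0.4],
  [[-0.062,-0.113,-0.11],[0,0,1.568],0.4],
  [[-0.062,-0.113,-0.11],[0,0,1.568],0.4],
  [[-0.062,-0.113,-0.11],[0,0,1.568],0.4],
])

```text
time: 6.75
tcp_pos: [0.6159, 0.0379, 0.1204]
tool_rot: [0.631, 0.776, 0.0, 0.0]
ft_force: [-0.3, -1.0, -0.5]
finger_gap: 0.0342
grasp_force: 0.0
```

Run:
```python
from h import *
where();goal(0,-132,11,90)
c=capture("wrist");cv2.imwrite("pics/w1.png",c["color"][:,:,::-1])
```

```text
t 6.75 station [   1.2 -131.5  120.4] F [-0.47 -0.97 -0.52] gap 0.0342 q [-0.07  0.42 -0.02  1.13  0.    1.29]
shift [ -0.5  -1.2 109.4] turn z 0.002 tilt [ 3.e-04  0.e+00 -1.e+00]
```

View pics/w1.png

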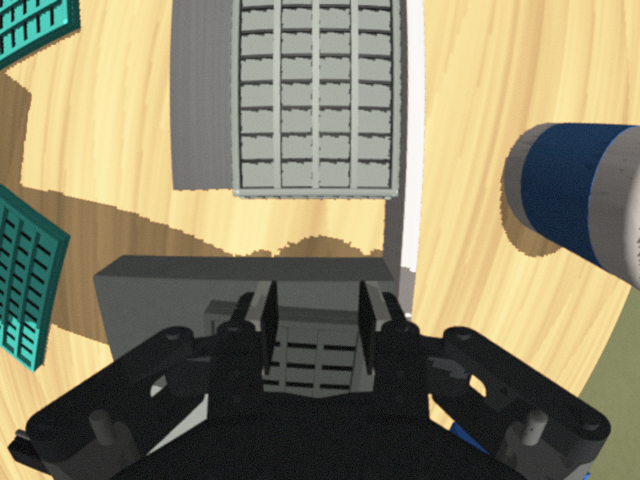

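The wrist view shows the pile parallel to the fence, with its near edge at row ~195 and the deck front edge at row ~258. I'll cast both edges as rays.

```bash
cat >> h.py <<'E'
def wray(c,u,v,z):
    d=np.array([u-c["cx"],v-c["cy"]])/c["fx"];th=np.hypot(*d);d=d/max(th,1e-9)*np.sin(th)
    D=Rm(c)@np.array([d[0],-d[1],-np.cos(th)]);P=np.array(c["position"]);w=P+D*(z-P[2])/D[2]
    return (R.from_euler("z",-p[2]).apply(w-[p[0],p[1],0])*1e3).round(1)
E
python3 - <<'E'
from h import *
c=capture("wrist");print(c["position"],c["fx"],c["cx"],c["cy"])
for n,q,z in(("deck",[(126,256),(385,258)],.049),("b",[(234,192),(399,192),(232,20),(406,20)],.046),("a",[(236,197),(397,198)],.026),("fence",[(404,150),(402,260)],.062),("plate",[(174,189)],.006)):
    for a in q:print(n,wray(c,*a,z))
E
```

```text
[0.60248801 0.10414648 0.26352632] 371.64829954431775 317.77566112273854 235.38708418303193
deck [-126.7 -138.4   49. ]
deck [  43.4 -138.7   49. ]
b [-48.5 -97.9  46. ]
b [ 50.7 -97.9  46. ]
b [-48.7   7.1  46. ]
b [54.1  7.3 46. ]
a [ -51.8 -104.4   26. ]
a [  54.  -105.1   26. ]
fence [ 49.1 -71.9  62. ]
fence [  51.1 -135.5   62. ]
plate [-103.6 -100.8    6. ]
```

Call:
step_arm([
  [[0.001,-0.001,0.04],[0,0,0.002],0.4],
  [[0.001,-0.001,0.08],[0,0,0.002],0.4],
  [[0.001,-0.001,0.1],[0,0,0.002],0.4],
  [[0.001,-0.001,0.109],[0,0,0.002],0.4],
  [[0.001,-0.001,0.109],[0,0,0.002],0.4],
  [[0.004,-0.001,0.109],[0,0,0.002],0.4],
  [[0.007,-0.001,0.109],[0,0,0.002],0.4],
  [[0.01,-0.001,0.109],[0,0,0.002],0.4],
  [[0.012,-0.001,0.109],[0,0,0.002],0.4],
  [[0.014,-0.001,0.109],[0,0,0.002],0.4],
  [[0.016,-0.001,0.109],[0,0,0.002],0.4],
  [[0.018,-0.001,0.109],[0,0,0.002],0.4],
  [[0.02,-0.001,0.109],[0,0,0.002],0.4],
  [[0.022,-0.001,0.109],[0,0,0.002],0.4],
  [[0.024,-0.001,0.109],[0,0,0.002],0.4],
  [[0.025,-0.001,0.109],[0,0,0.002],0.4],
  [[0.026,-0.001,0.109],[0,0,0.002],0.4],
])

```text
time: 8.55
tcp_pos: [0.6098, 0.063, 0.0113]
tool_rot: [0.632, 0.775, -0.0, 0.0]
ft_force: [-4.0, -3.2, 2.2]
finger_gap: 0.034
grasp_force: 0.7
```

```bash
python3 -c "
from h import *
where()"
```

```text
t 8.55 station [   0.2 -105.6   11.3] F [-4.57 -2.36  2.23] gap 0.034 q [-0.03  0.5  -0.19  0.88 -0.    1.34]
```

Call:
step_arm([
  [[0.001,0,0],[0,0,0],0.4],
  [[0.002,0,0],[0,0,0],0.4],
  [[0.003,0,0],[0,0,0],0.4],
])

```text
time: 8.85
tcp_pos: [0.6092, 0.0659, 0.0113]
tool_rot: [0.632, 0.775, -0.0, 0.0]
ft_force: [-4.1, -3.5, 1.7]
finger_gap: 0.0343
grasp_force: 0.9
```

```bash
python3 -c "
from h import *
where()"
```

```text
t 8.85 station [   0.2 -102.8   11.3] F [-4.71 -2.63  1.65] gap 0.0343 q [-0.03  0.5  -0.19  0.88 -0.    1.34]
```

Call:
step_arm([
  [[-0.003,0,0],[0,0,0],0.4],
  [[-0.003,-0.008,0],[0,0,0],0.4],
  [[-0.003,-0.008,0],[0,0,0],0.4],
])

```text
time: 9.15
tcp_pos: [0.6016, 0.0615, 0.0113]
tool_rot: [0.632, 0.775, 0.0, -0.0]
ft_force: [0.1, -0.7, -0.7]
finger_gap: 0.0343
grasp_force: 0.0
```

```bash
python3 -c "
from h import *
where()"
```

```text
t 9.15 station [  -8.1 -105.4   11.3] F [-0.05 -0.7  -0.71] gap 0.0343 q [-0.04  0.49 -0.21  0.87  0.    1.33]
```

Call:
step_arm([
  [[0.002,0,0],[0,0,0],0.4],
  [[0.003,0,0],[0,0,0],0.4],
  [[0.004,0,0],[0,0,0],0.4],
  [[0.005,0,0],[0,0,0],0.4],
])

```text
time: 9.55
tcp_pos: [0.6014, 0.0664, 0.0114]
tool_rot: [0.632, 0.775, 0.0, 0.0]
ft_force: [0.4, -1.8, 1.0]
finger_gap: 0.0339
grasp_force: 1.0
```

```bash
python3 -c "
from h import *
where()"
```

```text
t 9.55 station [  -7.3 -100.7   11.4] F [-0.   -1.82  1.03] gap 0.0339 q [-0.03  0.49 -0.21  0.87 -0.    1.34]
```

Call:
step_arm([
  [[0.001,0,0],[0,0,0],0.4],
  [[0.002,0,0],[0,0,0],0.4],
])

```text
time: 9.75
tcp_pos: [0.601, 0.068, 0.0114]
tool_rot: [0.632, 0.775, -0.0, 0.001]
ft_force: [1.0, -7.4, 0.5]
finger_gap: 0.034
grasp_force: 3.8
```

```bash
python3 -c "
from h import *
where()"
```

```text
t 9.75 station [ -7.4 -99.   11.4] F [-0.57 -7.46  0.51] gap 0.034 q [-0.03  0.49 -0.21  0.87 -0.    1.34]
```

Call:
step_arm([
  [[0.001,0,0],[0,0,0],0.4],
  [[0.002,0,0],[0,0,0],0.4],
])

```text
time: 9.95
tcp_pos: [0.601, 0.068, 0.0114]
tool_rot: [0.633, 0.774, -0.002, 0.002]
ft_force: [2.9, -19.1, 0.1]
finger_gap: 0.0345
grasp_force: 9.1
```

```bash
python3 -c "
from h import *
where()"
```

```text
t 9.95 station [ -7.4 -99.   11.4] F [ -1.04 -19.31   0.07] gap 0.0345 q [-0.02  0.49 -0.21  0.87 -0.    1.35]
```

Call:
step_arm([
  [[-0.003,0,0],[0,0,0],0.4],
  [[-0.02,0,0],[0,0,0],0.4],
  [[-0.025,0,-0.04],[0,0,0],0.4],
  [[-0.025,0,-0.08],[0,0,0],0.4],
  [[-0.025,0,-0.12],[0,0,0],0.4],
  [[-0.025,0,-0.13],[0,0,0],0.4],
  [[-0.025,0,-0.13],[0,0,0],0.4],
])

```text
time: 10.65
tcp_pos: [0.6063, 0.0453, 0.1431]
tool_rot: [0.632, 0.775, 0.001, 0.001]
ft_force: [-0.9, -0.3, -0.9]
finger_gap: 0.034
grasp_force: 0.0
```

Run:
```python
from h import *
where();goal(-90,-5,140,180);goal(-110,-252,140,180)
c=capture("wrist");cv2.imwrite("pics/w2.png",cv2.resize(c["color"][0:270,150:450,::-1],None,fx=2.2,fy=2.2,interpolation=cv2.INTER_CUBIC))
```

```text
t 10.65 station [  -6.8 -122.3  143.1] F [-0.93 -0.11 -0.9 ] gap 0.034 q [-0.06  0.39 -0.01  1.17  0.    1.31]
shift [117.1 -83.5   2.7] turn z -1.573 tilt [ 3.6e-03  2.0e-04 -1.0e+00]
shift [-129.9 -102.9    2.8] turn z -1.573 tilt [ 3.6e-03  2.0e-04 -1.0e+00]
```

View pics/w2.png

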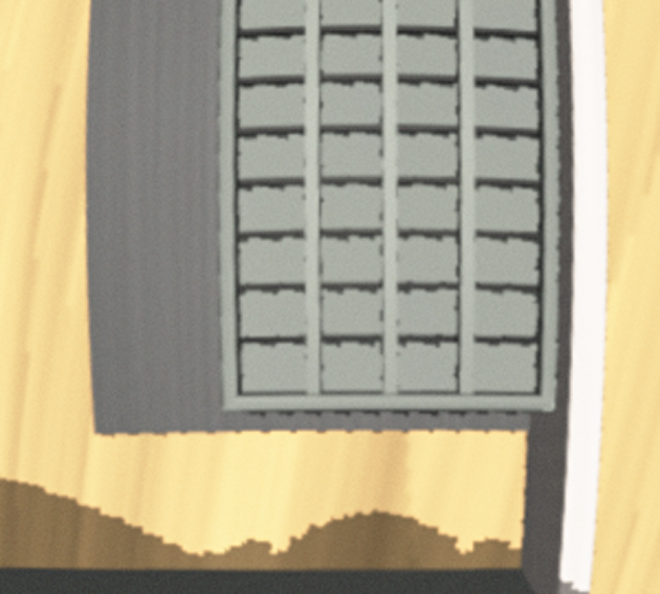

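The wrist crop shows tray_b and tray_a square and aligned, with side edges parallel to the fence and the near edge at (225–555, 405). I'll give one gentle nudge to the fence.

Call:
step_arm([
  [[0.03,-0.05,0],[0,0,-0.15],0.4],
  [[0.06,-0.07,0],[0,0,-0.3],0.4],
  [[0.09,-0.083,0],[0,0,-0.45],0.4],
  [[0.117,-0.083,0],[0,0,-0.6],0.4],
  [[0.117,-0.083,0],[0,0,-0.75],0.4],
  [[0.117,-0.083,0],[0,0,-0.9],0.4],
  [[0.117,-0.083,0],[0,0,-1.05],0.4],
  [[0.117,-0.083,0],[0,0,-1.2],0.4],
  [[0.117,-0.083,0],[0,0,-1.35],0.4],
  [[0.117,-0.083,0],[0,0,-1.5],0.4],
  [[0.117,-0.083,0.03],[0,0,-1.573],0.4],
  [[0.117,-0.083,0.07],[0,0,-1.573],0.4],
  [[0.117,-0.083,0.11],[0,0,-1.573],0.4],
  [[0.117,-0.083,0.132],[0,0,-1.573],0.4],
  [[0.117,-0.083,0.132],[0,0,-1.573],0.4],
  [[0.117,-0.073,0.132],[0,0,-1.573],0.4],
  [[0.117,-0.064,0.132],[0,0,-1.573],0.4],
  [[0.117,-0.06,0.132],[0,0,-1.573],0.4],
  [[0.117,-0.058,0.132],[0,0,-1.573],0.4],
  [[0.117,-0.057,0.132],[0,0,-1.573],0.4],
])

```text
time: 12.7
tcp_pos: [0.526, 0.1491, 0.009]
tool_rot: [-0.102, 0.995, 0.0, -0.0]
ft_force: [-0.5, 0.6, -1.1]
finger_gap: 0.0343
grasp_force: 0.0
```

```bash
python3 -c "
from h import *
where();goal(-62,-5,11,180)"
```

```text
t 12.7 station [-64.4  -4.4   9. ] F [-0.38  0.73 -1.06] gap 0.0343 q [ 0.12  0.41 -0.36  0.8   0.   -0.08]
shift [-2.4 -0.6 -2. ] turn z 0.0 tilt [-5.e-04 -0.e+00 -1.e+00]
```

Call:
step_arm([
  [[-0.001,0,0],[0,0,0],0.4],
  [[-0.002,0,0],[0,0,0],0.4],
  [[-0.003,0,0],[0,0,0],0.4],
  [[-0.0038,0,0],[0,0,0],0.4],
])

```text
time: 13.1
tcp_pos: [0.5288, 0.1496, 0.0092]
tool_rot: [-0.102, 0.995, -0.0, -0.001]
ft_force: [-6.1, -2.3, 3.7]
finger_gap: 0.0344
grasp_force: 3.1
```

```bash
python3 -c "
from h import *
where();goal(-85,-5,11,180);goal(-110,-252,140,180)"
```

```text
t 13.1 station [-61.5  -4.4   9.2] F [-6.45 -1.04  3.72] gap 0.0344 q [ 0.12  0.42 -0.35  0.8  -0.   -0.08]
shift [23.5 -0.6 -1.8] turn z 0.0 tilt [-1.6e-03 -4.0e-04 -1.0e+00]
shift [  48.8 -247.6 -130.7] turn z 0.0 tilt [-1.6e-03 -4.0e-04 -1.0e+00]
```

Call:
step_arm([
  [[0.003,0,0],[0,0,0],0.4],
  [[0.02,0,0],[0,0,0],0.4],
  [[0.03,0,-0.04],[0,0,0],0.4],
  [[0.039,0,-0.08],[0,0,0],0.4],
  [[0.039,-0.03,-0.12],[0,0,0],0.4],
  [[0.039,-0.07,-0.12],[0,0,0],0.4],
  [[0.039,-0.11,-0.12],[0,0,0],0.4],
  [[0.039,-0.15,-0.12],[0,0,0],0.4],
  [[0.039,-0.19,-0.12],[0,0,0],0.4],
  [[0.039,-0.225,-0.12],[0,0,0],0.4],
  [[0.039,-0.247,-0.12],[0,0,0],0.4],
  [[0.039,-0.247,-0.1],[0,0,0],0.4],
  [[0.039,-0.247,-0.07],[0,0,0],0.4],
  [[0.039,-0.247,-0.05],[0,0,0],0.4],
  [[0.039,-0.247,-0.044],[0,0,0],0.4],
  [[0.039,-0.247,-0.044],[0,0,0],0.4],
])

```text
time: 14.7
tcp_pos: [0.5413, -0.0998, 0.0529]
tool_rot: [-0.102, 0.995, 0.0, -0.0]
ft_force: [0.1, -0.9, 0.3]
finger_gap: 0.0342
grasp_force: 0.0
```

```bash
python3 -c "
from h import *
where();goal(-64,-252,53,180)"
```

```text
t 14.7 station [ -99.8 -251.2   52.9] F [-0.04 -0.87  0.33] gap 0.0342 q [-0.33  0.37 -0.29  0.91  0.   -0.54]
shift [-35.8  -0.8  -0.1] turn z 0.0 tilt [-1.e-03  4.e-04 -1.e+00]
```

Call:
step_arm([
  [[-0.004,0,0],[0,0,0],0.4],
  [[-0.008,0,0],[0,0,0],0.4],
  [[-0.01,0,0],[0,0,0],0.4],
  [[-0.012,0,0],[0,0,0],0.4],
  [[-0.014,0,0],[0,0,0],0.4],
  [[-0.016,0,0],[0,0,0],0.4],
  [[-0.018,0,0],[0,0,0],0.4],
  [[-0.02,0,0],[0,0,0],0.4],
  [[-0.022,0,0],[0,0,0],0.4],
  [[-0.024,0,0],[0,0,0],0.4],
  [[-0.026,0,0],[0,0,0],0.4],
  [[-0.028,0,0],[0,0,0],0.4],
  [[-0.03,0,0],[0,0,0],0.4],
  [[-0.031,0,0],[0,0,0],0.4],
  [[-0.032,0,0],[0,0,0],0.4],
  [[-0.033,0,0],[0,0,0],0.4],
  [[-0.034,0,0],[0,0,0],0.4],
  [[-0.035,0,0],[0,0,0],0.4],
  [[-0.036,0,0],[0,0,0],0.4],
])

```text
time: 16.6
tcp_pos: [0.5769, -0.0926, 0.0533]
tool_rot: [-0.102, 0.995, 0.0, -0.0]
ft_force: [-1.3, 0.2, -0.4]
finger_gap: 0.0341
grasp_force: 0.4
```

```bash
python3 -c "
from h import *
where()"
```

```text
t 16.6 station [ -63.5 -251.4   53.3] F [-1.25  0.5  -0.39] gap 0.0341 q [-0.3   0.42 -0.21  0.94  0.   -0.51]
```

Call:
step_arm([
  [[-0.001,0,0],[0,0,0],0.4],
  [[-0.002,0,0],[0,0,0],0.4],
  [[-0.003,0,0],[0,0,0],0.4],
])

```text
time: 16.9
tcp_pos: [0.579, -0.0921, 0.0532]
tool_rot: [-0.102, 0.995, -0.0, -0.001]
ft_force: [-7.7, -2.0, 5.1]
finger_gap: 0.0344
grasp_force: 4.2
```

```bash
python3 -c "
from h import *
where();goal(-85,-252,53,180);goal(-8,-360,150,90)"
```

```text
t 16.9 station [ -61.3 -251.4   53.2] F [-7.91 -0.38  5.08] gap 0.0344 q [-0.3   0.43 -0.2   0.94 -0.   -0.5 ]
shift [23.7 -0.6  0.2] turn z 0.0 tilt [-1.7e-03 -4.0e-04 -1.0e+00]
shift [ -53.1 -108.7  -96.9] turn z 1.571 tilt [-1.7e-03 -4.0e-04 -1.0e+00]
```

Call:
step_arm([
  [[0.003,0,0],[0,0,0],0.4],
  [[0.015,0,0],[0,0,0],0.4],
  [[0.018,0,-0.04],[0,0,0.15],0.4],
  [[0.018,0,-0.08],[0,0,0.3],0.4],
  [[0.01,-0.02,-0.097],[0,0,0.45],0.4],
  [[-0.01,-0.05,-0.097],[0,0,0.6],0.4],
  [[-0.03,-0.08,-0.097],[0,0,0.75],0.4],
  [[-0.053,-0.108,-0.097],[0,0,0.9],0.4],
  [[-0.053,-0.108,-0.097],[0,0,1.05],0.4],
  [[-0.053,-0.108,-0.097],[0,0,1.2],0.4],
  [[-0.053,-0.108,-0.097],[0,0,1.35],0.4],
  [[-0.053,-0.108,-0.097],[0,0,1.5],0.4],
  [[-0.053,-0.108,-0.097],[0,0,1.571],0.4],
  [[-0.053,-0.108,-0.097],[0,0,1.571],0.4],
])

```text
time: 18.3
tcp_pos: [0.6531, -0.1872, 0.1503]
tool_rot: [0.632, 0.775, 0.0, -0.0]
ft_force: [-0.5, -0.2, -0.5]
finger_gap: 0.0342
grasp_force: 0.0
```

Run:
```python
from h import *
where();goal(-8,-360,53,90)
c=capture("wrist");cv2.imwrite("pics/w3.png",c["color"][:,:,::-1])
```

```text
t 18.3 station [  -8.  -359.4  150.3] F [-0.49 -0.07 -0.5 ] gap 0.0342 q [-0.4   0.51  0.21  1.27  0.    0.97]
shift [-0.6  0.  97.3] turn z -0.001 tilt [ 1.e-04  2.e-04 -1.e+00]
```

View pics/w3.png

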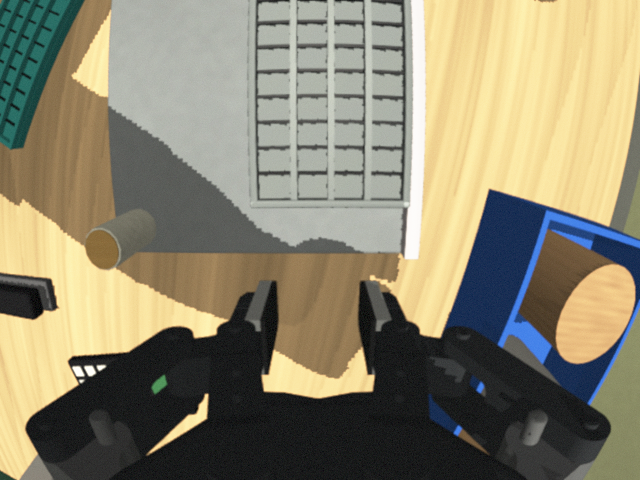

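The wrist view shows tray_c flush along the fence (right edge at column ~407, near edge at row 204). coin_roll at (120,240) is clear of the path.

Call:
step_arm([
  [[0,0,0.04],[0,0,0],0.4],
  [[0,0,0.07],[0,0,0],0.4],
  [[0,0,0.09],[0,0,0],0.4],
  [[0,0,0.097],[0,0,0],0.4],
  [[0,0,0.097],[0,0,0],0.4],
  [[0.003,0,0.097],[0,0,0],0.4],
  [[0.006,0,0.097],[0,0,0],0.4],
  [[0.008,0,0.097],[0,0,0],0.4],
  [[0.01,0,0.097],[0,0,0],0.4],
  [[0.012,0,0.097],[0,0,0],0.4],
  [[0.014,0,0.097],[0,0,0],0.4],
  [[0.017,0,0.097],[0,0,0],0.4],
  [[0.02,0,0.097],[0,0,0],0.4],
])

```text
time: 19.65
tcp_pos: [0.6495, -0.1674, 0.0533]
tool_rot: [0.631, 0.775, -0.0, 0.0]
ft_force: [-0.4, -0.5, 0.9]
finger_gap: 0.0338
grasp_force: 0.5
```

```bash
python3 -c "
from h import *
where();goal(-8,-110,53,90)"
```

```text
t 19.65 station [  -7.5 -339.3   53.3] F [-0.54 -0.41  0.88] gap 0.0338 q [-0.38  0.55  0.02  1.04 -0.    0.99]
shift [229.3  -0.5   0.3] turn z -0.0 tilt [ 1.e-04 -2.e-04 -1.e+00]
```

Call:
step_arm([
  [[0.004,0,0],[0,0,0],0.4],
  [[0.009,0,0],[0,0,0],0.4],
  [[0.015,0,0],[0,0,0],0.4],
  [[0.021,0,0],[0,0,0],0.4],
  [[0.027,0,0],[0,0,0],0.4],
  [[0.033,0,0],[0,0,0],0.4],
  [[0.039,0,0],[0,0,0],0.4],
  [[0.045,0,0],[0,0,0],0.4],
  [[0.051,0,0],[0,0,0],0.4],
  [[0.057,0,0],[0,0,0],0.4],
  [[0.063,0,0],[0,0,0],0.4],
  [[0.069,0,0],[0,0,0],0.4],
  [[0.075,0,0],[0,0,0],0.4],
  [[0.081,0,0],[0,0,0],0.4],
  [[0.087,0,0],[0,0,0],0.4],
  [[0.092,0,0],[0,0,0],0.4],
  [[0.096,0,0],[0,0,0],0.4],
  [[0.098,0,0],[0,0,0],0.4],
  [[0.1,0,0],[0,0,0],0.4],
  [[0.1,0,0],[0,0,0],0.4],
])

```text
time: 21.65
tcp_pos: [0.6292, -0.0693, 0.0533]
tool_rot: [0.631, 0.775, 0.0, -0.0]
ft_force: [-0.5, 0.9, 0.1]
finger_gap: 0.034
grasp_force: 0.0
```

Run:
```python
from h import *
where();goal(-8,-110,53,90)
c=capture("side");cv2.imwrite("pics/s1.png",cv2.resize(c["color"][180:360,230:390,::-1],None,fx=3.3,fy=3.3,interpolation=cv2.INTER_CUBIC))
```

```text
t 21.65 station [  -7.5 -239.1   53.3] F [-0.29  0.98  0.06] gap 0.034 q [-0.24  0.49 -0.08  0.99  0.    1.12]
shift [129.1  -0.4   0.3] turn z 0.0 tilt [-1.e-04  3.e-04 -1.e+00]
```

View pics/s1.png

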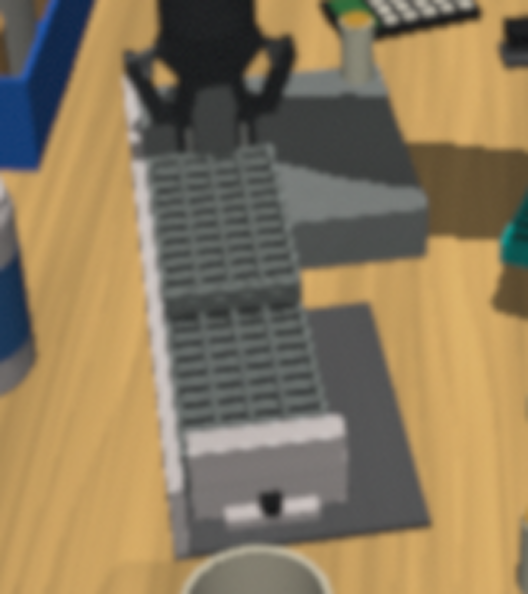

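tray_c bridges the gap level, with its front edge at (235,295) resting on tray_b. I'll continue.

Call:
step_arm([
  [[0.004,0,0],[0,0,0],0.4],
  [[0.01,0,0],[0,0,0],0.4],
  [[0.017,0,0],[0,0,0],0.4],
  [[0.024,0,0],[0,0,0],0.4],
  [[0.031,0,0],[0,0,0],0.4],
  [[0.038,0,0],[0,0,0],0.4],
  [[0.045,0,0],[0,0,0],0.4],
  [[0.052,0,0],[0,0,0],0.4],
  [[0.059,0,0],[0,0,0],0.4],
  [[0.066,0,0],[0,0,0],0.4],
  [[0.073,0,0],[0,0,0],0.4],
  [[0.08,0,0],[0,0,0],0.4],
  [[0.087,0,0],[0,0,0],0.4],
  [[0.094,0,0],[0,0,0],0.4],
  [[0.1,0,0],[0,0,0],0.4],
  [[0.106,0,0],[0,0,0],0.4],
  [[0.112,0,0],[0,0,0],0.4],
  [[0.117,0,0],[0,0,0],0.4],
  [[0.121,0,0],[0,0,0],0.4],
  [[0.125,0,0],[0,0,0],0.4],
])

```text
time: 23.7
tcp_pos: [0.6039, 0.0532, 0.0533]
tool_rot: [0.631, 0.775, -0.0, 0.0]
ft_force: [-0.6, -0.5, 0.0]
finger_gap: 0.0339
grasp_force: 0.4
```

```bash
python3 -c "
from h import *
where()"
```

```text
t 23.7 station [  -7.5 -114.1   53.3] F [-0.72 -0.35  0.03] gap 0.0339 q [-0.05  0.45 -0.15  0.96 -0.    1.32]
```

Call:
step_arm([
  [[0.002,0,0],[0,0,0],0.4],
  [[0.004,0,0],[0,0,0],0.4],
  [[0.006,0,0],[0,0,0],0.4],
  [[0.008,0,0],[0,0,0],0.4],
  [[0.01,0,0],[0,0,0],0.4],
  [[0.011,0,0],[0,0,0],0.4],
  [[0.012,0,0],[0,0,0],0.4],
  [[0.013,0,0],[0,0,0],0.4],
])

```text
time: 24.5
tcp_pos: [0.6013, 0.0657, 0.0533]
tool_rot: [0.631, 0.775, -0.0, 0.0]
ft_force: [-0.1, -1.4, 0.1]
finger_gap: 0.0341
grasp_force: 0.5
```

```bash
python3 -c "
from h import *
where()"
```

```text
t 24.5 station [  -7.5 -101.4   53.3] F [-0.43 -1.35  0.11] gap 0.0341 q [-0.03  0.45 -0.16  0.96 -0.    1.34]
```

Call:
step_arm([
  [[0.001,0,0],[0,0,0],0.4],
  [[0.002,0,0],[0,0,0],0.4],
  [[0.0025,0,0],[0,0,0],0.4],
])

```text
time: 24.8
tcp_pos: [0.6008, 0.068, 0.0533]
tool_rot: [0.631, 0.775, -0.0, 0.0]
ft_force: [1.5, -2.8, -1.3]
finger_gap: 0.0337
grasp_force: 1.6
```

```bash
python3 -c "
from h import *
where()"
```

```text
t 24.8 station [ -7.5 -98.9  53.3] F [ 0.87 -3.08 -1.34] gap 0.0337 q [-0.03  0.45 -0.16  0.96 -0.    1.34]
```

Call:
step_arm([
  [[0.0005,0,0],[0,0,0],0.4],
  [[0.001,0,0],[0,0,0],0.4],
])

```text
time: 25.0
tcp_pos: [0.6009, 0.0681, 0.0533]
tool_rot: [0.632, 0.775, -0.001, 0.001]
ft_force: [0.7, -7.9, -0.4]
finger_gap: 0.0341
grasp_force: 4.1
```

```bash
python3 -c "
from h import *
where()"
```

```text
t 25.0 station [ -7.4 -98.9  53.3] F [-0.94 -7.85 -0.39] gap 0.0341 q [-0.02  0.45 -0.16  0.96 -0.    1.34]
```

Call:
step_arm([
  [[-0.003,0,0],[0,0,0],0.4],
  [[-0.015,0,0],[0,0,0],0.4],
  [[-0.018,0,0.02],[0,0,0],0.4],
  [[-0.018,0,0.042],[0,0,0],0.4],
  [[-0.018,0,0.042],[0,0,0],0.4],
  [[-0.01,0,0.042],[0,0,0],0.4],
  [[-0.006,0,0.042],[0,0,0],0.4],
  [[-0.004,0,0.042],[0,0,0],0.4],
  [[-0.002,0,0.042],[0,0,0],0.4],
  [[-0.001,0,0.042],[0,0,0],0.4],
  [[0,0,0.042],[0,0,0],0.4],
  [[0.0005,0,0.042],[0,0,0],0.4],
])

```text
time: 26.2
tcp_pos: [0.6019, 0.0655, 0.0125]
tool_rot: [0.632, 0.775, -0.002, 0.004]
ft_force: [1.5, -25.9, 1.2]
finger_gap: 0.0341
grasp_force: 0.0
```

```bash
python3 -c "
from h import *
where();goal(-90,-5,140,180);goal(-65,-5,11,180)"
```

```text
t 26.2 station [  -7.  -101.6   12.5] F [ -3.81 -25.7    1.2 ] gap 0.0341 q [-0.03  0.49 -0.21  0.87 -0.01  1.34]
shift [  95.4  -83.1 -128.4] turn z -1.573 tilt [ 0.0029 -0.008  -1.    ]
shift [ 96.5 -58.2   0.6] turn z -1.573 tilt [ 0.0029 -0.008  -1.    ]
```

Near the top of the pile the thicker upper finger touched tray_c first, so I'll back off and work with the tool higher.

Call:
step_arm([
  [[-0.005,0,0],[0,0,0],0.4],
  [[-0.02,0,0],[0,0,0],0.4],
  [[-0.02,0,-0.019],[0,0,0],0.4],
  [[-0.02,0,-0.019],[0,0,0],0.4],
  [[-0.01,0,-0.019],[0,0,0],0.4],
  [[-0.005,0,-0.019],[0,0,0],0.4],
  [[-0.002,0,-0.019],[0,0,0],0.4],
  [[-0.001,0,-0.019],[0,0,0],0.4],
  [[0,0,-0.019],[0,0,0],0.4],
])

```text
time: 27.1
tcp_pos: [0.6004, 0.0679, 0.0297]
tool_rot: [0.632, 0.775, -0.002, 0.001]
ft_force: [1.2, -15.5, -0.7]
finger_gap: 0.0345
grasp_force: 7.7
```

```bash
python3 -c "
from h import *
where()"
```

```text
t 27.1 station [ -8.  -98.9  29.7] F [ -1.94 -15.46  -0.7 ] gap 0.0345 q [-0.02  0.47 -0.19  0.91 -0.    1.34]
```

Call:
step_arm([
  [[-0.004,0,0],[0,0,0],0.4],
  [[-0.022,0,0],[0,0,0],0.4],
  [[-0.025,0,-0.04],[0,0,0],0.4],
  [[-0.025,0,-0.08],[0,0,0],0.4],
  [[-0.025,0,-0.12],[0,0,0],0.4],
  [[-0.025,0,-0.12],[0,0,0],0.4],
])

```text
time: 27.7
tcp_pos: [0.6081, 0.0441, 0.1558]
tool_rot: [0.631, 0.775, 0.003, 0.003]
ft_force: [1.5, -0.5, 0.2]
finger_gap: 0.0343
grasp_force: 0.0
```

Run:
```python
from h import *
where();goal(-85,-5,150,180)
c=capture("wrist");cv2.imwrite("pics/w4.png",cv2.resize(c["color"][0:270,150:450,::-1],None,fx=2.2,fy=2.2,interpolation=cv2.INTER_CUBIC))
```

```text
t 27.7 station [  -5.2 -123.8  155.8] F [ 1.38 -0.76  0.24] gap 0.0343 q [-0.07  0.38  0.01  1.19  0.    1.3 ]
shift [118.8 -79.8   4.9] turn z -1.571 tilt [ 8.7e-03 -4.0e-04 -1.0e+00]
```

View pics/w4.png

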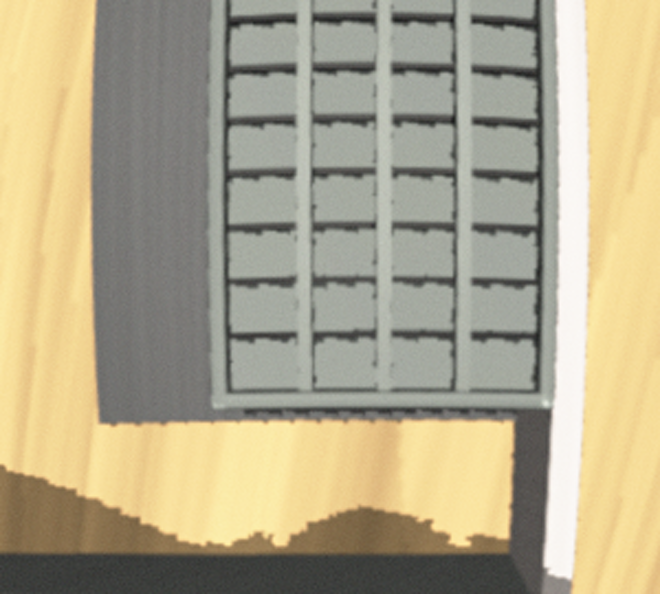

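tray_c sits on the pile flush with the fence and square, near edge at (215–548, 400). I'll finish with a light nudge of the side.

Call:
step_arm([
  [[0.03,-0.05,0],[0,0,-0.15],0.4],
  [[0.06,-0.07,0],[0,0,-0.3],0.4],
  [[0.09,-0.079,0],[0,0,-0.45],0.4],
  [[0.118,-0.079,0],[0,0,-0.6],0.4],
  [[0.118,-0.079,0],[0,0,-0.75],0.4],
  [[0.118,-0.079,0],[0,0,-0.9],0.4],
  [[0.118,-0.079,0],[0,0,-1.05],0.4],
  [[0.118,-0.079,0],[0,0,-1.2],0.4],
  [[0.118,-0.079,0],[0,0,-1.35],0.4],
  [[0.118,-0.079,0],[0,0,-1.5],0.4],
  [[0.118,-0.079,0.03],[0,0,-1.571],0.4],
  [[0.118,-0.079,0.07],[0,0,-1.571],0.4],
  [[0.118,-0.079,0.11],[0,0,-1.571],0.4],
  [[0.118,-0.079,0.125],[0,0,-1.571],0.4],
  [[0.118,-0.079,0.125],[0,0,-1.571],0.4],
  [[0.118,-0.068,0.125],[0,0,-1.571],0.4],
  [[0.118,-0.063,0.125],[0,0,-1.571],0.4],
])

```text
time: 29.45
tcp_pos: [0.5221, 0.148, 0.0263]
tool_rot: [-0.102, 0.995, 0.0, 0.001]
ft_force: [0.8, -0.5, -0.2]
finger_gap: 0.0344
grasp_force: 0.0
```

```bash
python3 -c "
from h import *
where();goal(-61.5,-5,30,180)"
```

```text
t 29.45 station [-68.4  -4.7  26.3] F [ 0.65 -0.67 -0.17] gap 0.0344 q [ 0.12  0.39 -0.35  0.83  0.   -0.08]
shift [-6.9 -0.3 -3.7] turn z 0.0 tilt [ 2.5e-03  4.0e-04 -1.0e+00]
```

Call:
step_arm([
  [[-0.001,0,-0.004],[0,0,0],0.4],
  [[-0.003,0,-0.004],[0,0,0],0.4],
  [[-0.004,0,-0.004],[0,0,0],0.4],
  [[-0.005,0,-0.004],[0,0,0],0.4],
  [[-0.006,0,-0.004],[0,0,0],0.4],
  [[-0.007,0,-0.004],[0,0,0],0.4],
  [[-0.0075,0,-0.004],[0,0,0],0.4],
])

```text
time: 30.15
tcp_pos: [0.5273, 0.1494, 0.0292]
tool_rot: [-0.102, 0.995, 0.0, -0.0]
ft_force: [0.6, -0.7, 0.6]
finger_gap: 0.0341
grasp_force: 0.0
```

```bash
python3 -c "
from h import *
where()"
```

```text
t 30.15 station [-63.   -4.4  29.2] F [ 0.49 -0.8   0.58] gap 0.0341 q [ 0.12  0.39 -0.33  0.85  0.   -0.08]
```

Call:
step_arm([
  [[-0.001,0,0],[0,0,0],0.4],
  [[-0.002,0,0],[0,0,0],0.4],
  [[-0.0026,0,0],[0,0,0],0.4],
  [[-0.003,0,0],[0,0,0],0.4],
])

```text
time: 30.55
tcp_pos: [0.5288, 0.1497, 0.0289]
tool_rot: [-0.102, 0.995, -0.0, -0.001]
ft_force: [-8.5, -1.7, 4.1]
finger_gap: 0.0341
grasp_force: 4.0
```

```bash
python3 -c "
from h import *
where()"
```

```text
t 30.55 station [-61.5  -4.4  28.9] F [-8.66  0.04  4.11] gap 0.0341 q [ 0.12  0.4  -0.33  0.85 -0.   -0.08]
```

Call:
step_arm([
  [[0.003,0,0],[0,0,0],0.4],
  [[0.02,0,0],[0,0,0],0.4],
  [[0.03,0,-0.04],[0,0,0],0.4],
  [[0.04,0,-0.08],[0,0,0],0.4],
  [[0.05,-0.02,-0.12],[0,0,0],0.4],
  [[0.06,-0.06,-0.15],[0,0,0],0.4],
  [[0.07,-0.1,-0.16],[0,0,0],0.4],
  [[0.08,-0.15,-0.17],[0,0,0],0.4],
  [[0.08,-0.2,-0.17],[0,0,0],0.4],
  [[0.08,-0.25,-0.17],[0,0,0],0.4],
  [[0.08,-0.3,-0.17],[0,0,0],0.4],
  [[0.08,-0.35,-0.17],[0,0,0],0.4],
  [[0.08,-0.35,-0.17],[0,0,0],0.4],
  [[0.08,-0.35,-0.17],[0,0,0],0.4],
])

```text
time: 31.95
tcp_pos: [0.5228, -0.2103, 0.1987]
tool_rot: [-0.101, 0.995, 0.0, -0.0]
ft_force: [1.3, 0.0, 1.2]
finger_gap: 0.0343
grasp_force: 0.0
```

Run:
```python
from h import *
where()
a=capture("top")["color"][150:300,190:370,::-1];b=capture("side")["color"][200:370,250:390,::-1]
cv2.imwrite("pics/fin.png",np.hstack([cv2.resize(a,(468,390),interpolation=2),cv2.resize(b,(321,390),interpolation=2)]))
```

```text
t 31.95 station [-140.2 -355.7  198.7] F [ 1.32 -0.23  1.23] gap 0.0343 q [-0.53  0.29 -0.01  1.27  0.   -0.73]
```

View pics/fin.png

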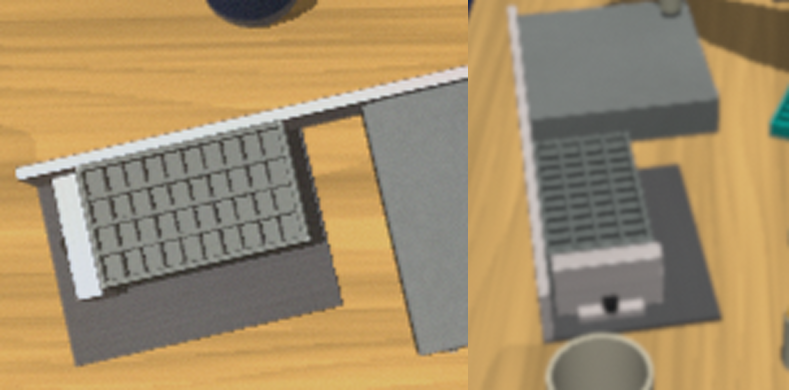

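The final view shows all three trays as one square pile, in the corner at (75–310, 120–290), level, with nothing protruding.

```bash
python3 -c "
from plant import job_done
print(job_done())"
```

```text
the job is handed in; nothing more can be done
None
```

I handed the job in at about 32 s of the 67 s: the three trays look like one square, level pile in the corner, though I did not re-nudge the lowest tray once the third was on top, and one push there peaked around 26 N.

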